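# Hold the angle gauge at its set angle on a half core

## Robot

A 6-joint arm with a two-finger parallel gripper is mounted at the origin on the work surface. World frame = base frame: x ahead of the robot, y to its left, z up, the work surface at z = 0. Lengths are in mm, angles in rad, forces in N, time in s.
With the tool pointing down it reaches from about 250 to 775 mm from the base axis. Payload 4 kg.
Tool frame: the origin (TCP) lies at the centre of the arm's flange, where the gripper is bolted on; the fingertips stand 199 mm ahead of it and the grasp point (between the pads) lies 180 mm ahead of it (arm.grasp_offset is the distance from the TCP to the grasp point, in mm); z points along the fingers, y is the line along which they close (so a half turn about z gives the same grasp; the last joint's range is limited). The gripper opens to 94 mm and grips with 3 to 60 N. Pads are 16 mm wide; open, the fingers measure 119 mm over their backs; the gripper's body (75 mm by 177 mm) begins 78 mm behind the grasp point.
Start: joints at [1.236, 0.087, 1.371, -0, 1.684, -0.103], TCP at [126.354, 535.289, 404.706] pointing down, gripper open.
Joint ranges: [-3.1, 3.1], [-0.76, 2.03], [0.27, 2.55], [-1.08, 4.22], [0.17, 2.65], [-2.57, 2.57]. Speed limits (rad/s): [2.79, 2.79, 3.14, 3.14, 3.14, 3.14].

## Interface

Orientations are given as [roll, pitch, yaw] about the fixed x, y, z axes, in that order (R = Rz(yaw) Ry(pitch) Rx(roll)).
In Python, from workcell import arm gives the robot as it stands. The module is installed in compiled form; this text tells all that it offers.
- The arm moves only by the tool move_arm, never from a script. Its argument "steps" is a list of rows, each a list of 2 entries, a list of its own where there are three numbers: the shift along the tool's x, y, z in mm, then the turn about the tool's z in rad. In form: [[[x, y, z], spin], ...]. A call has exactly 8 rows; each row is the pose to reach, as a shift and turn from the pose commanded when the call began, along the tool's axes at that moment; what a row does not reach only later rows make up. A row lasts 1/12 s, in which the tool goes at most 41.7 mm and 7.16 degrees, less where a joint would pass 70% of its speed; a pose out of reach is approached as far as the arm can. A call with a gripper value outside its range is refused whole. "gripper" is the closure in counts, from 0 (fully open) to 255 (shut), set as the call begins (left out, the last holds). The fingers move at their own pace and stop on an object; "force" is the grip in N (left out, the last holds). Time passes only in rows, so rows that repeat a pose let the fingers close, or fill a call up. It gives the time, the measured TCP pose, the force, the opening and the grip force at its end, in the units of the state.
- arm.sense(): the state, without advancing time (a new reading comes with each control period).
- arm.snapshot(name): name is "scene" or "top" or "wrist"; returns (picture, depth): 384x512x3 uint8, red, green, blue; 384x512 float32, mm along the optical axis (not along the pixel's ray), 0 where there is no reading.
- arm.camera_info(name): a dict with "K" (3x3 intrinsics, pixels), "R" (3x3) and "t" (3): a world point X has camera coordinates R X + t. Camera axes: x right, y down, z forward; pixel columns grow to the right and rows downward; lengths in mm; the calibration is good to about 2 mm. A picture is of the moment at which its call begins: read the wrist's pose just before it. camera_info takes no time and is no camera call; for the wrist camera it gives the pose at the moment of the call.
- arm.close_job(): hands the job in; it is judged then, once.
The state is a dict: "clock": time; "qpos": joint angles; "qvel": joint speeds; "joint_torque": joint torques, N m; "tool_pos": TCP position; "ee_rot": TCP orientation; "wrist_force": force on the tool from outside, world axes, zero at the start; "moment": the same for the moment, N m; "opening": finger opening in mm; "finger_force": force on a finger pad.
Only numpy, scipy, OpenCV 4.12 (cv2) and the standard library are available. Lean on these libraries where they do the work, as an engineer would, in place of code of your own. Each camera call takes 0.05 s, during which the arm holds its last target. There are 200 camera calls.

## Task

The half drill core has to be marked at the angle that the sliding index on the pendulum gauge is set to. Pick up the gauge, set it level on the crown of the core's rough round back, square across the core and about central on it, then rock it over sideways on the stone until its swinging pointer settles on the tip of the index. Finish while holding it there, gripped and pressed on the core with the pointer at rest, for a colleague to mark the line; do not let go, do not shove the core about, and leave the other things where they are.

Things in the scene. Friction and masses are not known exactly. Their poses are not given: they have to be found in the camera images.
- gauge_grip (a point): Pendulum angle gauge, about 0.4 kg, standing on the bench, 94 mm high: grey case 66 mm wide (y), 24 mm thick (x), 82 mm high, on a 12 mm base bar. White dial on the +x face, turned away from the robot at first. This point, where to grip it, is on the centre line 58 mm above the underside, midway between the case's flat sides (66 mm apart along y). x out of the dial, y along the base bar, z up.
- gauge_base (a point): Centre of the flat underside of the gauge's aluminium base bar, which is 104 mm long (y), 30 mm wide (x) and 12 mm high. Same axes as gauge_grip.
- gauge: The gauge as a whole; origin and axes as gauge_base.
- pointer (a joint): Angle of the slim black pendulum pointer (54 mm, round bob) hanging inside the dial, out of reach: 0 = at mid scale, positive = tip toward the gauge's +y; stops at 0.55 rad. It stays plumb: turning the gauge by an angle about its own x axis (right-handed) changes the reading by minus that angle. Once disturbed it swings at about 2.8 Hz and settles in 2 s. Scale ticks every 5 degrees.
- index (a joint): Angle of the small black wedge on the dial's lower rim, measured like the pointer's; set beforehand to 0.18 to 0.40 rad (10 to 23 degrees), toward the gauge's +y. Stiff, stays as it is. The pointer is on the index when pointer equals index: the gauge is then tilted by minus this angle about its own x axis.
- pointer_tip (a point): Tip of the pointer, 54 mm from the pivot; the pivot is 80 mm above the underside of the base. Its z axis runs from tip to pivot.
- index_tip (a point): Inner tip of the index wedge, 55.5 mm from the same pivot; its z axis runs toward the pivot.
- core_top (a point): The half drill core: half of a grey stone cylinder of 42.5 mm radius, 130 mm long, about 1 kg, loose on the bench on its flat sawn face. Its round back is rough and faceted, uneven by about 1 mm. This point is on the crown at mid-length, 42.5 mm above the bench; x along the core (level), z up. The cylinder's axis lies in the bench surface below this point.
- core: The half core as a whole; origin at the centre of its flat underside, axes as core_top.
- stub: Bystander: a short round piece of drill core standing on end, 63 mm diameter, 52 mm high; origin at the centre of its underside.
- jug: Bystander: white plastic measuring jug, 86 mm diameter, 110 mm high, with a handle; origin at the centre of its underside.
- jar: Bystander: clear lidded sample jar, 68 mm diameter, 85 mm high; origin at the centre of its underside.
- pencil: Bystander: flat wooden carpenter's pencil lying on the bench, 175 x 15 x 8 mm, along its y; origin at the centre of its underside.
Things that resemble listed ones, but are neither listed nor needed, are in the scene too. Leave any blue or turquoise look-alike of the gauge alone. What is shaped like the core but purple is not meant.

How it is judged:
By the outcome, as a careful person would: the job done as asked, in the order asked, and still so for the second after the job is handed in, while the arm keeps its last pose, push and grip.
It also fails if it takes over 45 s, if anything falls off the work surface, if the arm or the gripper's body presses on something with over 40 N, if the wrist force passes 120 N, or if a joint passes its speed limit or range.

## Working session

There is one attempt and no reset: what is moved stays moved. The work goes in short steps, Python scripts to look and compute and a tool call to move; the robot and the scene stay as the last step left them, time stands still between calls to the robot, and variables do not carry over. Pictures are saved under pics/ and viewed, at most 10 in all, crops included, and the job is handed in when it is done.

Besides the shell and the picture viewer there is one more tool, called after "Emit:" as name(argument=value, ...) on one line, values as JSON. move_arm: Moves the arm, as the interface text tells. Its arguments: {"type":"object","properties":{"steps":{"type":"array","items":{"type":"array"}},"gripper":{"type":"number"},"force":{"type":"number"}},"required":["steps"]}

```bash
mkdir -p pics; cat > h.py <<'E'
import numpy as np, cv2
from workcell import arm
def snap(n,f=None):
    i=arm.camera_info(n); p,d=arm.snapshot(n)
    if f: cv2.imwrite(f'pics/{f}.png',p[:,:,::-1])
    return i,p,d
def cloud(i,d):
    v,u=np.mgrid[:d.shape[0],:d.shape[1]]
    K=i['K'];c=np.stack([(u-K[0][2])/K[0][0]*d,(v-K[1][2])/K[1][1]*d,d],-1)
    X=(c-np.array(i['t']))@np.array(i['R']); X[d==0]=np.nan
    return X
E
python3 - <<'E'
from h import *
print(arm.sense())
a=[]
for n in ("top","scene"):
    i,p,d=snap(n); np.savez(n,p=p,d=d,**{k:np.array(i[k]) for k in 'KRt'}); a.append(p); print(n,i)
cv2.imwrite('pics/a.png',np.vstack(a)[:,:,::-1][:, :] if 0 else cv2.resize(np.hstack(a)[:,:,::-1],(800,300)))
cv2.imwrite('pics/top.png',a[0][:,:,::-1]);cv2.imwrite('pics/scene.png',a[1][:,:,::-1])
E
```

```text
{'clock': 0.0, 'qpos': array([ 1.23591762e+00,  8.79624818e-02,  1.37221746e+00, -7.20677559e-06,
        1.68359876e+00, -1.03127923e-01]), 'qvel': array([-0.00023059, -0.00077131,  0.00053031,  0.00065437,  0.00027695,
        0.00067906]), 'joint_torque': array([-1.70224961e-03, -3.40172982e+01, -3.02425504e+01,  7.16380868e-02,
        3.28453572e-02, -1.47696855e-04]), 'tool_pos': array([126.31097498, 535.19204689, 403.51828222]), 'ee_rot': array([-3.13941748e+00, -2.17918500e-04,  2.90984083e+00]), 'wrist_force': array([-0.82061826, -0.1279324 ,  0.32088912]), 'moment': array([-0.02263331,  0.00035721, -0.02177747]), 'finger_force': 0.0, 'opening': 93.79251208751205}
top {'K': array([[433.53996229,   0.        , 253.00952259],
       [  0.        , 433.53996229, 190.89447599],
       [  0.        ,   0.        ,   1.        ]]), 'R': array([[-0.04714421, -0.99887873,  0.00432526],
       [-0.97396815,  0.04500647, -0.22217213],
       [ 0.22172835, -0.0146868 , -0.97499786]]), 't': array([  28.52315848,  572.66001933, 1161.19775409])}
scene {'K': array([[433.47109858,   0.        , 256.76680526],
       [  0.        , 433.47109858, 187.82021173],
       [  0.        ,   0.        ,   1.        ]]), 'R': array([[-3.91454375e-01,  9.20197377e-01,  5.08918848e-04],
       [ 7.50034810e-01,  3.19387087e-01, -5.79171540e-01],
       [-5.33114674e-01, -2.26337526e-01, -8.15205538e-01]]), 't': array([ 228.58767788, -385.1693419 , 1540.89487845])}
```

View pics/top.png

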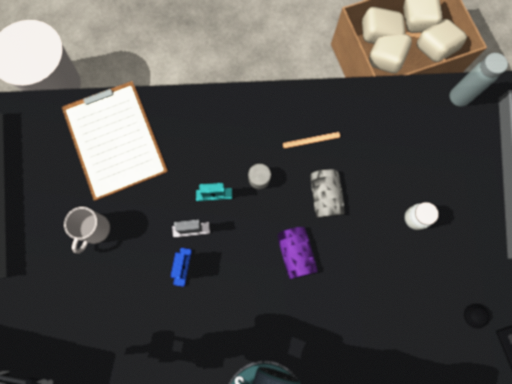

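View pics/scene.png

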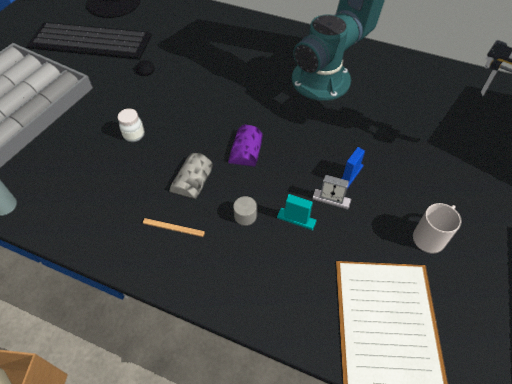

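Top view: grey gauge at about (190,228), grey core at (327,193), turquoise look-alike at (213,191), blue one at (181,267), stub at (260,176). Scene view: gauge at (333,192), core at (192,175). Next I measure both.

```bash
cat > m.py <<'E'
from h import *
def load(n):
    z=np.load(n+'.npz'); return z,z['p'],cloud(z,z['d'])
for n,boxes in (('top',dict(gauge=(165,210,218,242),core=(300,160,355,225),teal=(190,175,238,205),blue=(165,243,198,290),stub=(243,158,276,195))),('scene',dict(gauge=(308,170,358,212),core=(165,148,216,202),teal=(275,190,320,232),blue=(343,145,370,186)))):
    z,p,X=load(n)
    for k,(a,b,c,e) in boxes.items():
        P=X[b:e,a:c].reshape(-1,3);C=p[b:e,a:c].reshape(-1,3).astype(int)
        sat=C.max(1)-C.min(1)
        m=(P[:,2]>5)&(C.max(1)>45 if k in('teal','blue') else sat<40)
        Q=P[m]
        print(n,k,len(Q),'zpct',np.percentile(Q[:,2],[2,50,98]).round(1))
        if len(Q)<5: continue
        (cx,cy),(w,h),ang=cv2.minAreaRect(Q[:,:2].astype(np.float32))
        print('   rect',round(cx,1),round(cy,1),round(w,1),round(h,1),round(ang,1))
        T=Q[Q[:,2]>np.percentile(Q[:,2],98)-12]
        r=cv2.minAreaRect(T[:,:2].astype(np.float32)); print('   top',np.round(r[0],1),np.round(r[1],1),round(r[2],1))
        if k=='core':
            from scipy.optimize import least_squares
            S=Q[Q[:,2]>15]
            def f(v):
                d=np.array([np.cos(v[2]),np.sin(v[2])]); q=(S[:,:2]-v[:2])@np.array([-d[1],d[0]])
                return np.hypot(q,S[:,2]-v[3])-42.5
            for y0 in (0,1.57):
                s=least_squares(f,[cx,cy,y0,0],loss='soft_l1'); d=np.array([np.cos(s.x[2]),np.sin(s.x[2])]); l=(S[:,:2]-s.x[:2])@d
                print('   cyl',s.x.round(3),s.cost, 'ends',np.percentile(l,[0,1,99,100]).round(1), 'mid',(s.x[:2]+d*(l.min()+l.max())/2).round(1))
E
python3 m.py
```

```text
top gauge 538 zpct [ 5.2 58.3 98.2]
   rect 492.1 186.3 153.5 91.1 87.4
   top [480.7 185.3] [24.3 66.5] 3.7
top core 1415 zpct [ 5.3 35.8 46.2]
   rect 574.1 -218.7 161.3 196.3 86.0
   top [ 568.4 -218. ] [134.4  60.5] 2.6
   cyl [ 5.37361e+02 -2.21461e+02  6.10000e-02  4.12000e-01] 1446.1124145332128 ends [-36.1 -34.9  96.4  99.3] mid [ 568.9 -219.5]
   cyl [ 5.55792e+02 -2.20343e+02  6.10000e-02  4.12000e-01] 1446.1124145242457 ends [-54.6 -53.4  78.   80.8] mid [ 568.9 -219.5]
top teal 503 zpct [ 6.6 50.7 99. ]
   rect 587.8 119.1 106.6 50.9 88.5
   top [583.  116.2] [64.4 25.5] 90.0
top blue 509 zpct [ 7.2 47.6 98.2]
   rect 375.3 218.7 45.4 108.2 77.1
   top [375.7 211. ] [23.7 64.9] 77.8
top stub 464 zpct [ 5.5 51.6 57.2]
   rect 629.9 -19.3 95.6 104.9 84.7
   top [625.5 -19.8] [60.8 60.5] 40.1
scene gauge 766 zpct [ 6.5 47.3 96. ]
   rect 459.9 176.8 124.0 104.7 27.0
   top [480.1 185.8] [28.3 65.4] 3.9
scene core 1178 zpct [ 5.8 34.8 44.3]
   rect 556.1 -231.2 186.1 139.6 28.8
   top [ 567.8 -215.6] [136.3  61.7] 3.0
   cyl [ 2.81419e+02 -2.36070e+02  6.00000e-02 -8.22000e-01] 1655.7748550075826 ends [219.  222.  353.8 355.3] mid [ 568. -219.]
   cyl [ 692.581 -211.524    3.201   -0.822] 1655.7748550593346 ends [ 56.6  58.1 189.9 192.9] mid [ 568. -219.]
scene teal 856 zpct [ 6.5 47.9 96.2]
   rect 553.9 137.0 98.5 150.0 54.3
   top [581.3 116.3] [25.4 65.9] 0.6
scene blue 471 zpct [ 9.1 78.2 96.4]
   rect 404.6 210.4 33.8 163.9 83.7
   top [413.6 208.7] [ 30.7 146.5] 85.6
```

```bash
python3 - <<'E'
from h import *
s=arm.sense(); i=arm.camera_info('wrist')
R=np.array(i['R']);t=np.array(i['t']); c=-R.T@t
from scipy.spatial.transform import Rotation as Ro
T=Ro.from_euler('xyz',s['ee_rot']).as_matrix()
print(i['K'], 'cam in tool',T.T@(c-s['tool_pos']),'\naxes of cam in tool (cols x,y,z)\n',(T.T@R.T).round(3))
print('tool axes\n',T.round(3))
p=np.array([480.5,185.5,58.]); 
for n in('scene','top'):
    i=arm.camera_info(n); q=np.array(i['R'])@p+i['t']; print(n,(np.array(i['K'])@q)[:2]/q[2], q[2])
E
```

```text
[[325.2272531    0.         254.90745041]
 [  0.         325.2272531  195.64237742]
 [  0.           0.           1.        ]] cam in tool [67.98886155 -1.0083827  20.52411166] 
axes of cam in tool (cols x,y,z)
 [[-0.001 -0.971 -0.24 ]
 [ 1.    -0.001  0.001]
 [-0.002 -0.24   0.971]]
tool axes
 [[-0.973  0.23  -0.001]
 [ 0.23   0.973 -0.002]
 [ 0.    -0.002 -1.   ]]
scene [333.35432583 188.13811403] 1195.4657452919073
top [188.73148542 226.81677802] 1208.463951167257
```

Emit:
move_arm(steps=[[[-33, -14, 0], 0.119], [[-67, -28, 0], 0.238], [[-100, -42, 0], 0.356], [[-134, -57, 0], 0.475], [[-167, -71, 0], 0.594], [[-200, -85, 0], 0.713], [[-234, -99, 0], 0.831], [[-267, -113, 0], 0.95]], gripper=0)

```text
clock: 0.77
tool_pos: [361.4, 362.6, 404.2]
ee_rot: [-3.141, 0.0, 1.954]
wrist_force: [0.3, 1.0, -0.7]
opening: 94.0
finger_force: 0.0
```

Emit:
move_arm(steps=[[[-31, 19, 0], 0.119], [[-62, 38, 0], 0.238], [[-93, 57, 0], 0.356], [[-124, 76, 0], 0.475], [[-154, 95, 0], 0.594], [[-185, 114, 0], 0.713], [[-216, 133, 0], 0.831], [[-247, 152, 0], 0.95]])

```text
clock: 1.43
tool_pos: [595.8, 191.7, 403.9]
ee_rot: [-3.141, 0.001, 1.004]
wrist_force: [0.2, 0.8, 0.3]
opening: 94.0
finger_force: 0.0
```

Emit:
move_arm(steps=[[[0, 0, 15], 0.119], [[0, 0, 30], 0.238], [[0, 0, 45], 0.356], [[0, 0, 60], 0.475], [[0, 0, 75], 0.594], [[0, 0, 90], 0.713], [[0, 0, 90], 0.831], [[0, 0, 90], 0.944]])

```text
clock: 2.1
tool_pos: [594.1, 192.9, 311.9]
ee_rot: [3.141, 0.005, 0.06]
wrist_force: [0.5, 0.2, 0.7]
opening: 94.1
finger_force: 0.0
```

```bash
python3 - <<'E'
from h import *
s=arm.sense();print(s['clock'],s['tool_pos'],s['ee_rot'],s['qvel'].round(3))
i,p,d=snap('wrist'); np.savez('wrist1',p=p,d=d,**{k:np.array(i[k]) for k in 'KRt'})
cv2.imwrite('pics/w1.png',cv2.resize(p[:,:,::-1],(800,600),interpolation=cv2.INTER_CUBIC))
E
```

```text
2.1 [594.10322756 192.93470762 311.89787855] [3.14087546 0.00493334 0.05996813] [ 2.000e-03 -1.300e-02 -2.900e-02 -1.000e-03  1.000e-03  1.336e+00]
```

View pics/w1.png

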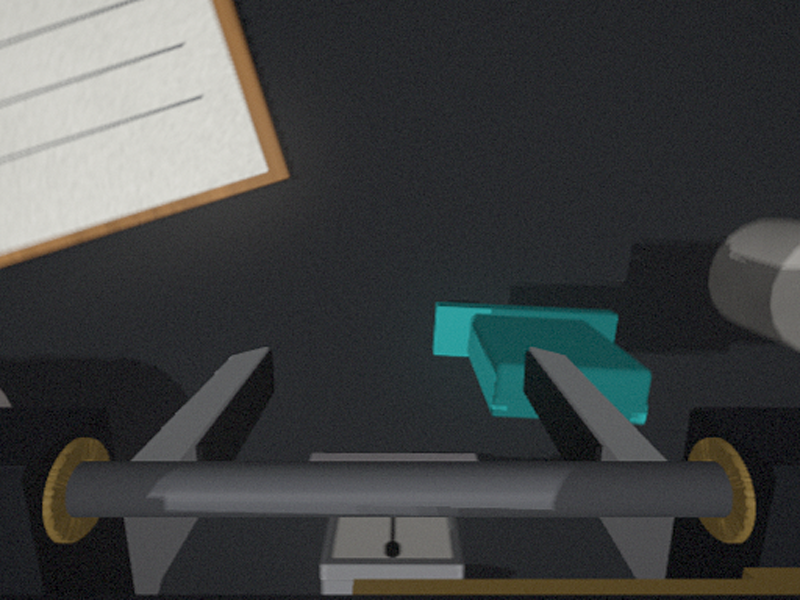

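The wrist view shows the dial at (392,540), but the gripper's rod hides its lower rim and the index. I'll shift the tool 55 mm back so the rim comes out above the rod.

Emit:
move_arm(steps=[[[-15, 0, 0], 0], [[-30, 0, 0], 0], [[-45, 0, 0], 0], [[-55, 0, 0], 0], [[-55, 0, 0], 0], [[-55, 0, 0], 0], [[-55, 0, 0], 0], [[-55, 0, 0], 0]])

```text
clock: 2.82
tool_pos: [540.3, 189.5, 314.7]
ee_rot: [-3.142, -0.001, 0.066]
wrist_force: [-0.3, -0.5, -0.7]
opening: 94.0
finger_force: 0.0
```

```bash
python3 - <<'E'
from h import *
s=arm.sense();print(s['clock'],s['tool_pos'],s['ee_rot'],s['qvel'].round(3))
i,p,d=snap('wrist'); np.savez('wrist2',p=p,d=d,**{k:np.array(i[k]) for k in 'KRt'})
X=cloud(i,d); print(X[230:300:6,250].round(1))
c=p[180:330,180:330]
cv2.imwrite('pics/w2.png',cv2.resize(c[:,:,::-1],(600,600),interpolation=cv2.INTER_CUBIC))
E
```

```text
2.8167 [540.28972335 189.45014328 314.71021355] [-3.14152926e+00 -5.47308111e-04  6.59858115e-02] [-0.001  0.002 -0.001 -0.001  0.003  0.   ]
[[504.5 190.9   0.7]
 [497.7 190.5  -1.1]
 [494.8 190.2   7. ]
 [491.5 189.9  13.4]
 [487.4 189.6  17.7]
 [489.6 189.5  35.1]
 [490.6 189.3  48.5]
 [489.8 189.1  57.6]
 [489.8 188.9  67.4]
 [489.8 188.8  76.5]
 [488.5 188.6  82.8]
 [569.4 191.3 225.3]]
```

View pics/w2.png

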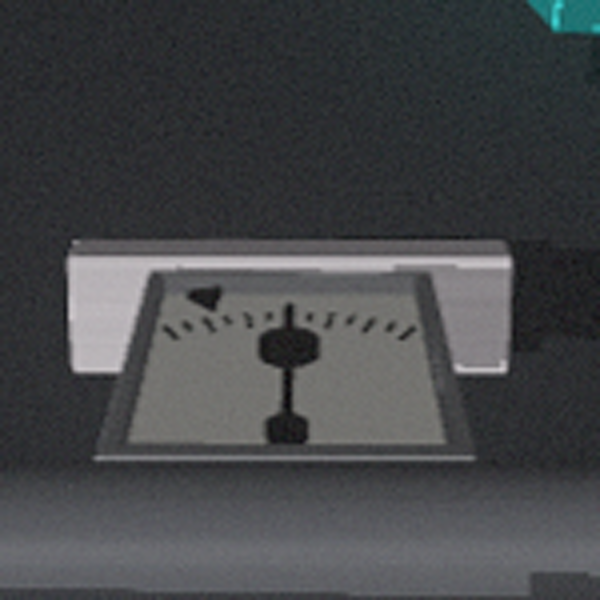

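Now clear: pointer at mid scale (crop 290,320), index wedge at crop (207,298) left of it, i.e. toward +y. Next: the index angle by rays onto the dial plane.

```bash
python3 - <<'E'
from h import *
z=np.load('wrist2.npz');p=z['p'];X=cloud(z,z['d'])
g=cv2.cvtColor(p,cv2.COLOR_RGB2GRAY)
# dial plane from depth
M=X[252:290,225:285].reshape(-1,3); M=M[np.isfinite(M).all(1)&(M[:,2]>30)&(M[:,2]<78)&(abs(M[:,0]-490)<6)]
A=np.c_[M[:,1],M[:,2],np.ones(len(M))]; k=np.linalg.lstsq(A,M[:,0],rcond=None)[0]; print('plane x=',k,A.shape, np.std(A@k-M[:,0]))
yaw=-np.arctan(k[0]); print('yaw',yaw)
K,R,t=z['K'],z['R'],z['t'];C=-R.T@t
# case top in plane
def ray(u,v,off=0.,yaw=0.066):
    d=R.T@np.linalg.inv(K)@np.array([u,v,1.]); n=np.array([np.cos(yaw),np.sin(yaw),0]); P0=np.array([M[:,0].mean()+off,M[:,1].mean(),0])
    s=n@(P0-C)/(n@d); Q=C+s*d; return np.array([(Q-P0)@np.array([-np.sin(yaw),np.cos(yaw),0]),Q[2]])
f=lambda cx,cy:(180+(cx+.5)/4-.5,180+(cy+.5)/4-.5)
big=cv2.resize(g[180:330,180:330],(600,600),interpolation=cv2.INTER_CUBIC)
mask=(big<72).astype(np.uint8); roi=np.zeros_like(mask);roi[283:320,178:232]=1
n,l,s,c=cv2.connectedComponentsWithStats(mask*roi)
print(s,c)
j=1+np.argmax(s[1:,4]); w=ray(*f(*c[j])); 
ys,xs=np.where(l==j); low=[(ys==y) for y in range(ys.max()-2,ys.max()+1)]; tip=(np.mean(xs[ys>=ys.max()-1]),ys.max())
piv=ray(*f(287.5,430)); bob=ray(*f(289.5,347)); ptip=ray(*f(290.5,306)); T=ray(*f(*tip))
for off in(0,2):
  print('wedge',w,'tip',T,'piv',piv,'bob',bob,'ptip',ptip)
y0=ptip[0]
for q in (w,T):
  print('angle',np.arctan2(q[0]-y0,80-q[1]),np.hypot(q[0]-y0,80-q[1]),'via y/55.5',np.arcsin((T[0]-y0)/55.5))
for e in ((70,242),(512,242),(153,272),(430,272),(96,459),(473,459)): print(e,ray(*f(*e)).round(1))
E
```

```text
plane x= [-5.70313466e-02 -7.70352318e-03  4.98481947e+02] (1661, 3) 1.0108049906684586
yaw 0.056969634113558945
[[     0      0    600    600 359388]
 [   187    285     36     26    593]
 [   224    317      5      3     13]
 [   204    318      4      2      6]] [[299.65874487 299.50402907]
 [205.86172007 296.45699831]
 [225.69230769 318.07692308]
 [205.5        318.66666667]]
wedge [21.64483168 16.68110089] tip [19.80064048 24.03448098] piv [ 2.16207815 76.5262763 ] bob [ 2.14532002 42.4368528 ] ptip [ 2.13249683 21.89153414]
wedge [21.64483168 16.68110089] tip [19.80064048 24.03448098] piv [ 2.16207815 76.5262763 ] bob [ 2.14532002 42.4368528 ] ptip [ 2.13249683 21.89153414]
angle 0.29892587206635546 66.25718222402894 via y/55.5 0.3239830743503849
angle 0.3057947353206797 58.68818126047562 via y/55.5 0.3239830743503849
(70, 242) [ 58.7 -16.9]
(512, 242) [-54.  -16.9]
(153, 272) [35.4  2.5]
(430, 272) [-31.2   2.4]
(96, 459) [36.1 86.6]
(473, 459) [-30.9  86.6]
```

Emit:
move_arm(steps=[[[-15, 0, 0], -0.115], [[-30, 0, 0], -0.23], [[-45, 0, 0], -0.345], [[-60.6, 0, 0], -0.46], [[-60.6, 0, 0], -0.575], [[-60.6, 0, 0], -0.69], [[-60.6, 0, 0], -0.8], [[-60.6, 0, 0], -0.9]])

```text
clock: 3.53
tool_pos: [479.6, 185.5, 314.8]
ee_rot: [3.141, -0.0, 0.971]
wrist_force: [0.0, -0.3, 0.6]
opening: 94.2
finger_force: 0.0
```

Emit:
move_arm(steps=[[[0, 0, 0], -0.115], [[0, 0, 0], -0.23], [[0, 0, 0], -0.345], [[0, 0, 0], -0.46], [[0, 0, 0], -0.575], [[0, 0, 0], -0.667], [[0, 0, 0], -0.667], [[0, 0, 0], -0.667]], gripper=50)

```text
clock: 4.2
tool_pos: [479.6, 185.5, 314.6]
ee_rot: [3.142, -0.0, 1.63]
wrist_force: [0.7, -0.0, 0.1]
opening: 75.2
finger_force: 0.0
```

```bash
python3 - <<'E'
from h import *
s=arm.sense();print(s['clock'],s['tool_pos'],s['ee_rot'],s['opening'])
i,p,d=snap('wrist'); np.savez('wrist3',p=p,d=d,**{k:np.array(i[k]) for k in 'KRt'})
cv2.imwrite('pics/w3.png',p[:,:,::-1])
i,p,d=snap('top'); X=cloud(i,d)
Q=X[200:245,160:222].reshape(-1,3);Q=Q[(Q[:,2]>86)&(Q[:,2]<103)]
print(len(Q),cv2.minAreaRect(Q[:,:2].astype(np.float32)) if len(Q)>5 else '')
E
```

```text
4.2 [479.58183855 185.46192214 314.64881688] [ 3.14150168e+00 -5.22538051e-05  1.63031665e+00] 75.2095137158492
0
```

View pics/w3.png

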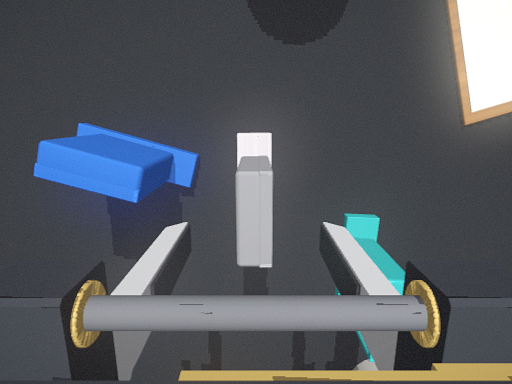

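Gauge is central between the fingertips (189 and 322; gauge at 254), about 2 mm off along +y. Descend and grip across the case's thickness, so that the pads form the rocking axis (the tool cannot be tilted).

Emit:
move_arm(steps=[[[2, 0, 15], 0], [[2, 0, 30], 0], [[2, 0, 45], 0], [[2, 0, 60], 0], [[2, 0, 70], 0], [[2, 0, 77], 0], [[2, 0, 77], 0], [[2, 0, 77], 0]])

```text
clock: 4.97
tool_pos: [479.3, 187.5, 237.8]
ee_rot: [-3.142, -0.0, 1.632]
wrist_force: [-0.0, -0.1, 0.2]
opening: 75.6
finger_force: 0.0
```

Emit:
move_arm(steps=[[[0, 0, 0], 0], [[0, 0, 0], 0], [[0, 0, 0], 0], [[0, 0, 0], 0], [[0, 0, 0], 0], [[0, 0, 0], 0], [[0, 0, 0], 0], [[0, 0, 0], 0]], gripper=255, force=15)

```text
clock: 5.63
tool_pos: [479.1, 187.5, 237.7]
ee_rot: [-3.142, -0.0, 1.633]
wrist_force: [-0.1, 0.3, -0.1]
opening: 25.8
finger_force: 0.0
```

Emit:
move_arm(steps=[[[0, 0, 0], 0], [[0, 0, 0], 0], [[0, 0, 0], 0], [[0, 0, 0], 0], [[0, 0, 0], 0], [[0, 0, 0], 0], [[0, 0, 0], 0], [[0, 0, 0], 0]])

```text
clock: 6.3
tool_pos: [479.0, 187.5, 237.7]
ee_rot: [-3.141, -0.0, 1.633]
wrist_force: [-2.3, -0.5, 0.1]
opening: 24.2
finger_force: 15.0
```

Emit:
move_arm(steps=[[[0, 0, -5], 0], [[0, 0, -15], 0], [[0, 0, -30], 0], [[0, 0, -45], 0], [[0, 0, -60], 0], [[0, 0, -72], 0], [[0, 0, -80], 0], [[0, 0, -80], 0]])

```text
clock: 6.97
tool_pos: [479.6, 187.6, 319.9]
ee_rot: [3.138, -0.001, 1.633]
wrist_force: [1.4, -0.5, -3.4]
opening: 24.0
finger_force: 15.0
```

Emit:
move_arm(steps=[[[-8, 1, 0], 0], [[-24, 4, 0], 0], [[-48, 7, 0], 0], [[-78, 12, 0], 0], [[-110, 17, 0], 0], [[-142, 22, 0], 0], [[-174, 27, 0], 0], [[-206, 32, 0], 0]])

```text
clock: 7.63
tool_pos: [523.4, -18.2, 316.0]
ee_rot: [-3.139, -0.0, 1.633]
wrist_force: [1.0, -0.6, -5.2]
opening: 23.8
finger_force: 15.0
```

Emit:
move_arm(steps=[[[-32, 5, 0], 0], [[-64, 10, 0], 0], [[-96, 15, 0], 0], [[-128, 20, 0], 0], [[-158, 25, 0], 0], [[-182, 28, 0], 0], [[-198, 31, 0], 0], [[-206, 32, 0], 0]])

```text
clock: 8.3
tool_pos: [568.3, -222.3, 315.9]
ee_rot: [-3.139, -0.001, 1.63]
wrist_force: [-0.2, 0.1, -5.5]
opening: 23.7
finger_force: 15.0
```

```bash
python3 - <<'E'
from h import *
s=arm.sense();print(s['clock'],s['tool_pos'],s['ee_rot'],s['opening'],s['wrist_force'])
i,p,d=snap('wrist'); np.savez('wrist4',p=p,d=d,**{k:np.array(i[k]) for k in 'KRt'})
j,q,e=snap('scene'); np.savez('scene4',p=q,d=e,**{k:np.array(j[k]) for k in 'KRt'})
c=cv2.resize(q[90:210,130:250],(384,384),interpolation=cv2.INTER_CUBIC)
w=cv2.resize(p,(416,312)); b=np.zeros((384,800,3),np.uint8); b[:312,:416]=w; b[:,416:]=c
cv2.imwrite('pics/w4.png',b[:,:,::-1])
E
```

```text
8.3 [ 568.28771955 -222.25199754  315.86272178] [-3.13912236e+00 -6.98034835e-04  1.63026443e+00] 23.739107167130555 [-0.21042875  0.13891148 -5.51261273]
```

View pics/w4.png

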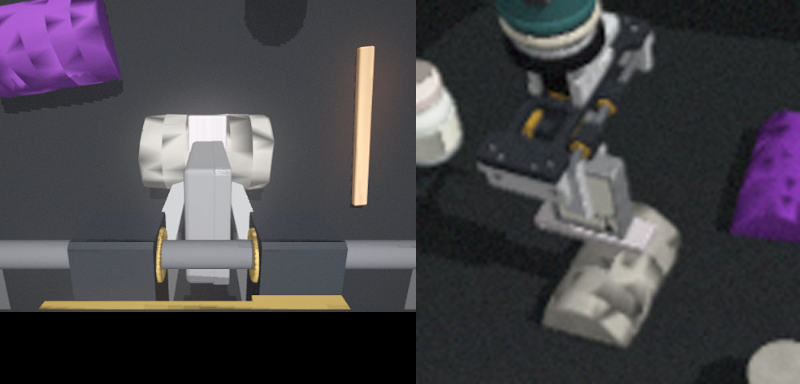

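Left: wrist view, gauge hanging over the middle of the core's length; right: scene crop, gauge (600,200) above the core with dial showing. Measure the gauge relative to the core in the wrist cloud and check its tilt.

```bash
cat > w.py <<'E'
from h import *
from scipy.optimize import least_squares
def run(name):
    s=arm.sense(); print('t',s['clock'],s['tool_pos'].round(2),s['ee_rot'].round(4),'F',s['wrist_force'].round(2),'M',s['moment'].round(3))
    i,p,d=snap('wrist'); np.savez(name,p=p,d=d,**{k:np.array(i[k]) for k in 'KRt'})
    X=cloud(i,d); tp=s['tool_pos']
    a=0.060; ux=np.array([np.cos(a),np.sin(a)]); uy=np.array([-np.sin(a),np.cos(a)])
    r=X[...,:2]-tp[:2]; lx=r@ux; ly=r@uy; lz=X[...,2]-(tp[2]-180)   # relative to grasp point
    return s,p,X,lx,ly,lz
def plane(m,a,b,c):
    A=np.c_[a[m],b[m],np.ones(m.sum())]; f=lambda v:A@v-c[m]
    q=least_squares(f,[0,0,np.median(c[m])],loss='soft_l1'); return q.x,m.sum(),np.std(f(q.x))
def gauge(s,p,X,lx,ly,lz):
    V,U=np.mgrid[:384,:512]
    # case top: near lx 0, around lz 36
    m=(abs(lx)<9)&(ly>-30)&(ly<32)&(lz>22)&(lz<50)&(V<285)
    print('top plane (dz/dx,dz/dy,z0)',*plane(m,lx,ly,lz))
    print('  top ly range',np.nanpercentile(ly[m],[1,99]).round(1))
    m=(abs(lx)<10)&(ly>25)&(ly<48)&(lz<15)&(lz>-40)
    print('side plane ly=',*plane(m,lx,lz,ly))
    m=(abs(lx)<12)&(ly>36)&(ly<65)&(lz<-36)&(lz>-62)
    print('bar: ',m.sum(), 'ly', np.nanpercentile(ly[m],[1,50,99]).round(1),'lz',np.nanpercentile(lz[m],[1,50,99]).round(1))
    print('bar plane',*plane(m&(ly<np.nanpercentile(ly[m],92)),lx,ly,lz))
    m=(abs(lx)<70)&(abs(lx)>26)&(X[...,2]>12)&(X[...,2]<55)&(ly>-10)
    S=np.c_[lx[m],ly[m],X[...,2][m]]
    f=lambda v:np.hypot(S[:,1]-v[0]-v[1]*S[:,0],S[:,2]-v[2])-42.5
    q=least_squares(f,[0,0,0],loss='soft_l1'); print('core axis ly0,slope,z0',q.x.round(3),m.sum(),'lx ends',np.percentile(lx[m],[.5,99.5]).round(1))
if __name__=='__main__':
    import sys; gauge(*run(sys.argv[1]))
E
python3 w.py w5
```

```text
t 8.4 [ 568.33 -220.73  316.46] [-3.1398e+00 -1.4000e-03  1.6312e+00] F [-0.36  0.61 -5.22] M [-0.009  0.042  0.011]
top plane (dz/dx,dz/dy,z0) [ 1.26501044e-03 -1.14447264e-03  3.56153429e+01] 3291 0.614610370679417
  top ly range [-0.3 31.7]
side plane ly= [ 7.02996672e-03 -3.48093348e-03  3.28003030e+01] 788 0.15965276483805166
bar:  984 ly [36.5 44.3 52. ] lz [-51.2 -46.4 -44.9]
bar plane [-3.17046671e-03  5.73443274e-03 -4.65573518e+01] 905 0.6446029457377346
core axis ly0,slope,z0 [ 2.806e+00  1.000e-03 -9.170e-01] 6594 lx ends [-67.5  65. ]
```

Emit:
move_arm(steps=[[[0, 0, 5], 0], [[0, 0, 11], 0], [[0, 0, 17], 0], [[0, 0, 22], 0], [[0, 0, 26], 0], [[0, 0, 28], 0], [[0, 0, 28], 0], [[0, 0, 28], 0]])

```text
clock: 9.12
tool_pos: [568.5, -219.7, 289.6]
ee_rot: [3.142, -0.0, 1.633]
wrist_force: [-0.4, -0.2, -3.8]
opening: 24.1
finger_force: 15.0
```

```bash
python3 w.py w6; python3 w.py w6b
```

```text
t 9.1167 [ 568.54 -219.7   289.6 ] [ 3.1416e+00 -1.0000e-04  1.6328e+00] F [-0.37 -0.23 -3.83] M [-0.046  0.112 -0.008]
top plane (dz/dx,dz/dy,z0) [ 1.97809048e-03 -2.95091357e-03  3.56110627e+01] 3334 0.6591498600933379
  top ly range [-0.5 31.8]
side plane ly= [ 1.11238613e-02 -1.57084910e-03  3.25884827e+01] 788 0.17216999531512447
bar:  984 ly [36.3 44.5 51.7] lz [-51.4 -46.5 -44.9]
bar plane [ 5.27349331e-03  1.03894936e-03 -4.64425123e+01] 905 0.6336120198803208
core axis ly0,slope,z0 [ 1.744e+00  1.000e-03 -9.240e-01] 7982 lx ends [-67.7  64.7]
t 9.1667 [ 568.61 -219.8   289.93] [3.1411e+00 1.0000e-04 1.6328e+00] F [ 0.45  0.33 -5.24] M [-0.033  0.023 -0.019]
top plane (dz/dx,dz/dy,z0) [ 7.21116352e-03 -3.76910820e-03  3.56249403e+01] 3337 0.7126619063037051
  top ly range [-0.5 31.8]
side plane ly= [ 1.18466420e-02 -1.46700519e-03  3.25274630e+01] 790 0.17737611128648115
bar:  978 ly [36.2 44.4 51.7] lz [-51.1 -46.4 -44.8]
bar plane [ 8.23059641e-04  3.94458685e-03 -4.65276306e+01] 899 0.661658126922641
core axis ly0,slope,z0 [ 1.842e+00  1.000e-03 -9.180e-01] 7976 lx ends [-67.8  64.7]
```

Emit:
move_arm(steps=[[[0.7, -0.5, 2], 0], [[1.5, -1, 4], 0], [[2, -1.5, 6], 0], [[2, -1.5, 7], 0], [[2, -1.5, 7.5], 0], [[2, -1.5, 8], 0], [[2, -1.5, 8.5], 0], [[2, -1.5, 8.5], 0]])

```text
clock: 9.88
tool_pos: [566.9, -217.9, 281.1]
ee_rot: [-3.142, -0.0, 1.633]
wrist_force: [-0.1, -0.7, -4.6]
opening: 24.0
finger_force: 15.0
```

Emit:
move_arm(steps=[[[0, 0, 0.2], 0], [[0, 0, 0.4], 0], [[0, 0, 0.6], 0], [[0, 0, 0.8], 0], [[0, 0, 1], 0], [[0, 0, 1], 0], [[0, 0, 1], 0], [[0, 0, 1], 0]])

```text
clock: 10.55
tool_pos: [566.9, -217.9, 280.5]
ee_rot: [3.141, 0.0, 1.633]
wrist_force: [-0.5, 0.2, -4.0]
opening: 24.2
finger_force: 15.0
```

Emit:
move_arm(steps=[[[0, 0, 0.2], 0], [[0, 0, 0.4], 0], [[0, 0, 0.6], 0], [[0, 0, 0.8], 0], [[0, 0, 1], 0], [[0, 0, 1], 0], [[0, 0, 1], 0], [[0, 0, 1], 0]])

```text
clock: 11.22
tool_pos: [566.9, -217.8, 280.3]
ee_rot: [3.141, 0.0, 1.633]
wrist_force: [-2.6, 1.1, 4.9]
opening: 23.7
finger_force: 15.0
```

```bash
python3 w.py w7
```

```text
t 11.2167 [ 566.89 -217.85  280.25] [3.1409e+00 4.0000e-04 1.6328e+00] F [-2.6   1.06  4.9 ] M [ 0.213  0.919 -0.064]
top plane (dz/dx,dz/dy,z0) [ 6.27992678e-03 -6.59615342e-03  3.57197360e+01] 3358 0.664027331445095
  top ly range [-0.6 31.8]
side plane ly= [ 9.82341581e-03 -2.20308947e-03  3.24780922e+01] 792 0.18416278432235722
bar:  977 ly [36.1 44.4 51.7] lz [-50.6 -46.4 -44.9]
bar plane [ 1.51396281e-03 -1.61860697e-03 -4.62492621e+01] 898 0.6487346556492194
core axis ly0,slope,z0 [-0.227  0.001 -0.943] 8312 lx ends [-66.   66.4]
```

Level (tilt about 0.003 rad), central, pressed by about 10 N. Dwell briefly, then rock toward +y.

Emit:
move_arm(steps=[[[0, 0, 0], 0], [[0, 0, 0], 0], [[0, 0, 0], 0], [[0, 0, 0], 0], [[0, 0, 0], 0], [[0, 0, 0], 0], [[0, 0, 0], 0], [[0, 0, 0], 0]])

```text
clock: 11.93
tool_pos: [566.9, -217.9, 280.3]
ee_rot: [3.141, 0.0, 1.633]
wrist_force: [-3.7, 1.7, 5.9]
opening: 23.9
finger_force: 15.0
```

Emit:
move_arm(steps=[[[0, 0, 0.2], 0], [[1, 0, 0.3], 0], [[2, 0, 0.3], 0], [[3, 0, 0.3], 0], [[4, 0, 0.4], 0], [[5, 0, 0.4], 0], [[6, 0, 0.4], 0], [[6, 0, 0.4], 0]])

```text
clock: 12.6
tool_pos: [566.8, -212.4, 279.8]
ee_rot: [3.139, 0.002, 1.633]
wrist_force: [-0.5, -3.2, 6.2]
opening: 24.0
finger_force: 15.0
```

```bash
python3 w.py w8
```

```text
t 12.6 [ 566.83 -212.4   279.82] [3.1393e+00 2.4000e-03 1.6325e+00] F [-0.55 -3.23  6.17] M [-0.877  0.547  0.061]
top plane (dz/dx,dz/dy,z0) [ 8.64536442e-03 -6.42659810e-02  3.59783027e+01] 3564 1.8753142334764044
  top ly range [-0.6 31.9]
side plane ly= [1.22692933e-02 4.42481954e-02 3.06686050e+01] 665 0.1902685857528286
bar:  718 ly [36.1 41.9 47.5] lz [-50.  -48.1 -46.6]
bar plane [ 5.29874361e-03 -4.83779450e-02 -4.61002926e+01] 660 0.6575014079658285
core axis ly0,slope,z0 [-5.638e+00  1.000e-03 -9.600e-01] 7574 lx ends [-66.2  66.1]
```

It tilted 0.05 rad, but the base slid about 2.5 mm because the pads twist stiffly. Ease the grip, press a little more, and go on.

Emit:
move_arm(steps=[[[0, 0, 0.2], 0], [[0, 0, 0.4], 0], [[0, 0, 0.4], 0], [[1, 0, 0.4], 0], [[2, 0, 0.5], 0], [[3, 0, 0.5], 0], [[3, 0, 0.5], 0], [[3, 0, 0.5], 0]], force=6)

```text
clock: 13.32
tool_pos: [566.7, -208.4, 278.6]
ee_rot: [3.14, -0.001, 1.633]
wrist_force: [-1.0, -0.1, 4.5]
opening: 24.2
finger_force: 6.0
```

```bash
python3 w.py w9
```

```text
t 13.3167 [ 566.69 -208.42  278.63] [ 3.1400e+00 -1.0000e-03  1.6331e+00] F [-0.99 -0.1   4.5 ] M [-0.045  0.29   0.005]
top plane (dz/dx,dz/dy,z0) [ 4.11841958e-03 -1.06319895e-01  3.66653282e+01] 3348 0.628954792298876
  top ly range [ 0.3 31.7]
side plane ly= [1.22755109e-02 1.05636923e-01 3.02569103e+01] 460 0.16917279033786795
bar:  465 ly [36.  39.9 43.7] lz [-51.7 -50.  -48.2]
bar plane [-5.83252508e-04 -1.24018388e-01 -4.50145626e+01] 427 0.675620076952267
core axis ly0,slope,z0 [-9.558e+00  1.000e-03 -1.027e+00] 7028 lx ends [-66.2  66. ]
```

Emit:
move_arm(steps=[[[1, 0, 0], 0], [[2.2, 0, 0.1], 0], [[3.4, 0, 0.2], 0], [[4.6, 0, 0.2], 0], [[5.8, 0, 0.3], 0], [[7, 0, 0.4], 0], [[8, 0, 0.5], 0], [[8, 0, 0.5], 0]])

```text
clock: 14.03
tool_pos: [565.7, -200.6, 277.2]
ee_rot: [-3.141, -0.001, 1.633]
wrist_force: [0.9, -1.0, 0.5]
opening: 23.7
finger_force: 6.0
```

```bash
python3 w.py w10
```

```text
t 14.0333 [ 565.71 -200.58  277.19] [-3.1407e+00 -9.0000e-04  1.6330e+00] F [ 0.9  -1.    0.55] M [-0.243 -0.2   -0.016]
top plane (dz/dx,dz/dy,z0) [-4.08376791e-04 -1.78519308e-01  3.73068975e+01] 3412 0.6293969655539476
  top ly range [ 0.4 31.7]
side plane ly= [7.61536600e-03 1.80440718e-01 2.86573451e+01] 175 0.11132578964177794
bar:  142 ly [36.1 37.2 38.2] lz [-54.7 -52.8 -51.5]
bar plane [-6.83091820e-03 -4.79026658e-01 -3.51720676e+01] 130 0.6528653284204227
core axis ly0,slope,z0 [-1.7255e+01  1.0000e-03 -1.2350e+00] 5852 lx ends [-65.1  66.5]
```

Base has slid about 7 mm down the +y side as the press faded. Mend: grip tight, slide it back up to the rolled position without changing the tilt, then continue with an easy grip and firmer press.

Emit:
move_arm(steps=[[[0, 0, 0], 0], [[0, 0, 0], 0], [[0, 0, 0], 0], [[-2, 0, -0.4], 0], [[-4, 0, -0.7], 0], [[-6, 0, -1.0], 0], [[-7, 0, -1.2], 0], [[-7, 0, -1.2], 0]], force=40)

```text
clock: 14.75
tool_pos: [566.0, -207.9, 278.5]
ee_rot: [-3.14, -0.001, 1.633]
wrist_force: [-1.0, 3.1, -0.8]
opening: 23.7
finger_force: 40.0
```

```bash
python3 w.py w11
```

```text
t 14.75 [ 566.02 -207.94  278.52] [-3.1402e+00 -9.0000e-04  1.6326e+00] F [-1.    3.09 -0.81] M [ 0.653  0.284 -0.002]
top plane (dz/dx,dz/dy,z0) [-2.68552042e-04 -1.79793459e-01  3.73515023e+01] 3403 0.6261500583162655
  top ly range [ 0.5 31.8]
side plane ly= [7.08724265e-03 1.79808052e-01 2.86991374e+01] 189 0.1019378535547939
bar:  146 ly [36.1 37.1 38.2] lz [-54.6 -52.7 -51.2]
bar plane [-8.22667408e-03 -6.31097960e-01 -2.94584131e+01] 134 0.6737049730661748
core axis ly0,slope,z0 [-1.0081e+01  1.0000e-03 -1.0330e+00] 6957 lx ends [-65.5  66.6]
```

Emit:
move_arm(steps=[[[0, 0, 0.5], 0], [[0, 0, 0.8], 0], [[0, 0, 0.8], 0], [[0, 0, 0.8], 0], [[1, 0, 0.9], 0], [[2, 0, 1.0], 0], [[3, 0, 1.1], 0], [[3, 0, 1.1], 0]], force=5)

```text
clock: 15.47
tool_pos: [566.4, -204.9, 277.9]
ee_rot: [3.14, 0.001, 1.633]
wrist_force: [-0.8, -1.9, -0.6]
opening: 23.7
finger_force: 5.0
```

```bash
python3 w.py w12
```

```text
t 15.4667 [ 566.39 -204.91  277.95] [3.1401e+00 7.0000e-04 1.6329e+00] F [-0.83 -1.94 -0.64] M [-0.392 -0.002  0.034]
top plane (dz/dx,dz/dy,z0) [ 3.34837149e-03 -1.71312819e-01  3.73220696e+01] 3413 0.6371687804692263
  top ly range [ 0.2 31.7]
side plane ly= [8.48115884e-03 1.68871506e-01 2.86082658e+01] 207 0.13997248305922205
bar:  149 ly [36.1 37.3 38.6] lz [-53.9 -52.2 -50.6]
bar plane [ 1.67912804e-02 -3.53979148e-01 -3.90106604e+01] 137 0.6882688065779126
core axis ly0,slope,z0 [-1.2972e+01  1.0000e-03 -1.1300e+00] 6534 lx ends [-65.8  66. ]
```

Emit:
move_arm(steps=[[[0, 0, 0.5], 0], [[0, 0, 0.9], 0], [[0, 0, 0.9], 0], [[1, 0, 1.1], 0], [[2, 0, 1.3], 0], [[3, 0, 1.5], 0], [[4, 0, 1.7], 0], [[4, 0, 1.7], 0]], force=6)

```text
clock: 16.18
tool_pos: [566.1, -200.6, 276.7]
ee_rot: [3.14, -0.0, 1.633]
wrist_force: [0.4, -0.0, 4.4]
opening: 23.9
finger_force: 6.0
```

```bash
python3 w.py w13
```

```text
t 16.1833 [ 566.1  -200.59  276.66] [ 3.1400e+00 -1.0000e-04  1.6331e+00] F [ 0.36 -0.01  4.43] M [-0.157 -0.192 -0.022]
top plane (dz/dx,dz/dy,z0) [ 3.79824274e-03 -2.23839931e-01  3.81983991e+01] 3430 0.6277994626430479
  top ly range [ 0.8 31.7]
side plane ly= [5.15350733e-03 2.25236497e-01 2.74321565e+01] 72 0.09269252504483182
bar:  0 ly nan lz nan
  return np.nanmean(a, axis, out=out, keepdims=keepdims)
  return _methods._mean(a, axis=axis, dtype=dtype,
  ret = ret.dtype.type(ret / rcount)
Traceback (most recent call last):
  File "w.py", line 29, in <module>
    import sys; gauge(*run(sys.argv[1]))
                ~~~~~^^^^^^^^^^^^^^^^^^^
  File "w.py", line 23, in gauge
    print('bar plane',*plane(m&(ly<np.nanpercentile(ly[m],92)),lx,ly,lz))
                       ~~~~~^^^^^^^^^^^^^^^^^^^^^^^^^^^^^^^^^^^^^^^^^^^^
  File "w.py", line 12, in plane
    q=least_squares(f,[0,0,np.median(c[m])],loss='soft_l1'); return q.x,m.sum(),np.std(f(q.x))
ValueError: Initial guess is outside of provided bounds
```

```bash
sed -i "s/^    print('bar plane'.*/    pass/; s/^    print('bar: .*/    pass/" w.py
```

Emit:
move_arm(steps=[[[0, 0, 0.2], 0], [[1, 0, 0.4], 0], [[2, 0, 0.6], 0], [[3, 0, 0.8], 0], [[4, 0, 1.0], 0], [[5, 0, 1.2], 0], [[5, 0, 1.2], 0], [[5, 0, 1.2], 0]])

```text
clock: 16.9
tool_pos: [565.8, -195.7, 275.2]
ee_rot: [3.14, -0.0, 1.633]
wrist_force: [1.4, -0.5, 5.5]
opening: 24.1
finger_force: 6.0
```

```bash
python3 w.py w14
```

```text
t 16.9 [ 565.78 -195.71  275.21] [ 3.1403e+00 -2.0000e-04  1.6330e+00] F [ 1.44 -0.5   5.5 ] M [-0.174 -0.506 -0.024]
top plane (dz/dx,dz/dy,z0) [ 5.80771164e-03 -2.87875149e-01  3.93877929e+01] 3432 0.6478241128197972
  top ly range [ 1.4 31.7]
  return _methods._mean(a, axis=axis, dtype=dtype,
  ret = ret.dtype.type(ret / rcount)
Traceback (most recent call last):
  File "w.py", line 29, in <module>
    import sys; gauge(*run(sys.argv[1]))
                ~~~~~^^^^^^^^^^^^^^^^^^^
  File "w.py", line 20, in gauge
    print('side plane ly=',*plane(m,lx,lz,ly))
                            ~~~~~^^^^^^^^^^^^
  File "w.py", line 12, in plane
    q=least_squares(f,[0,0,np.median(c[m])],loss='soft_l1'); return q.x,m.sum(),np.std(f(q.x))
ValueError: Initial guess is outside of provided bounds
```

```bash
sed -i "s/^    print('side plane.*/    pass/" w.py
```

Emit:
move_arm(steps=[[[0, 0, 0.1], 0], [[0.8, 0, 0.3], 0], [[1.6, 0, 0.5], 0], [[2.4, 0, 0.7], 0], [[3.2, 0, 0.9], 0], [[3.2, 0, 0.9], 0], [[3.2, 0, 0.9], 0], [[3.2, 0, 0.9], 0]])

```text
clock: 17.62
tool_pos: [565.4, -192.6, 274.2]
ee_rot: [3.141, -0.0, 1.633]
wrist_force: [0.3, 0.2, 5.4]
opening: 23.9
finger_force: 6.0
```

```bash
python3 w.py w15
```

```text
t 17.6167 [ 565.39 -192.56  274.23] [ 3.1412e+00 -3.0000e-04  1.6329e+00] F [0.27 0.22 5.41] M [-0.195 -0.277  0.044]
top plane (dz/dx,dz/dy,z0) [ 1.88759926e-03 -3.19034622e-01  3.99017815e+01] 3428 0.6521607765717679
  top ly range [ 1.6 31.7]
core axis ly0,slope,z0 [-2.4812e+01  4.0000e-03 -1.6840e+00] 4741 lx ends [-64.7  67.5]
```

Emit:
move_arm(steps=[[[0, 0, 0], 0], [[0, 0, 0], 0], [[-1.5, 0, -0.5], 0], [[-3, 0, -1.0], 0], [[-4.5, 0, -1.4], 0], [[-6, 0, -1.9], 0], [[-7.5, 0, -2.3], 0], [[-7.5, 0, -2.3], 0]], force=40)

```text
clock: 18.33
tool_pos: [565.4, -197.7, 275.1]
ee_rot: [-3.139, -0.009, 1.634]
wrist_force: [-0.6, 6.9, 4.9]
opening: 23.8
finger_force: 40.0
```

```bash
python3 w.py w16; python3 - <<'E'
from h import *
a=[snap('scene') for _ in range(3)]
p=np.mean([x[1].astype(float) for x in a],0).astype(np.uint8); np.savez('sc16',p=p)
i=a[0][0]; q=np.array(i['R'])@np.array([575,-207,75.])+i['t']; u=(np.array(i['K'])@q)[:2]/q[2]; print(u)
x,y=u.astype(int); c=cv2.resize(p[y-30:y+30,x-30:x+30],(600,600),interpolation=cv2.INTER_CUBIC)
cv2.imwrite('pics/s16.png',c[:,:,::-1])
E
```

```text
t 18.3333 [ 565.43 -197.72  275.12] [-3.1386 -0.0092  1.6343] F [-0.59  6.93  4.93] M [ 1.78  -0.017  0.142]
top plane (dz/dx,dz/dy,z0) [-5.37587680e-03 -3.04575785e-01  4.02834040e+01] 3318 0.6587967019706673
  top ly range [ 2.9 31.7]
core axis ly0,slope,z0 [-1.9986e+01  2.0000e-03 -1.3750e+00] 5420 lx ends [-64.8  67. ]
[190.34934868 165.27725676]
```

View pics/s16.png

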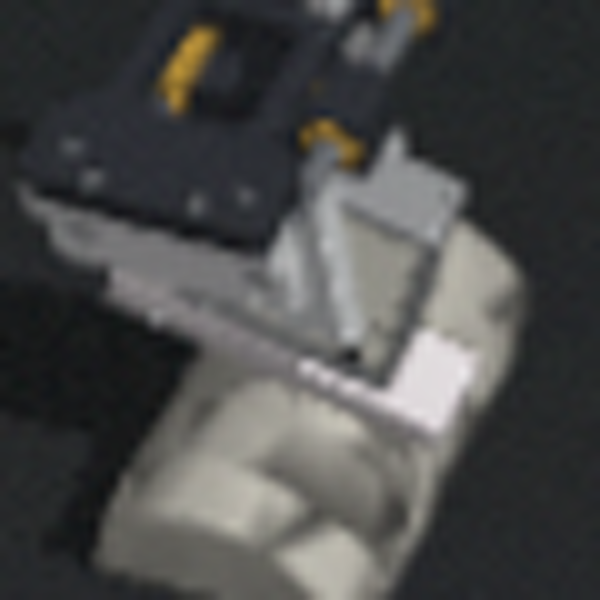

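The slide back caught on a facet after 5 mm; the base is now within about 4 mm of the rolled position, core unmoved. In the scene crop the finger covers the pointer, only a dark wedge shows at (350,355). Relieve the side load, then rock the last bit.

Emit:
move_arm(steps=[[[0.5, 0, 0], 0], [[1, 0, 0], 0], [[1.5, 0, 0], 0], [[2, 0, 0], 0], [[2.4, 0, 0], 0], [[2.4, 0, 0], 0], [[2.4, 0, 0], 0], [[2.4, 0, 0], 0]])

```text
clock: 19.2
tool_pos: [565.3, -196.6, 275.1]
ee_rot: [-3.139, -0.005, 1.634]
wrist_force: [0.6, 5.7, 3.9]
opening: 24.3
finger_force: 40.0
```

Emit:
move_arm(steps=[[[0, 0, 0], 0], [[0, 0, 0], 0], [[0.4, 0, 0.1], 0], [[0.8, 0, 0.2], 0], [[1.2, 0, 0.3], 0], [[1.5, 0, 0.4], 0], [[1.5, 0, 0.4], 0], [[1.5, 0, 0.4], 0]], force=7)

```text
clock: 19.87
tool_pos: [565.2, -196.4, 275.0]
ee_rot: [-3.14, -0.001, 1.633]
wrist_force: [0.2, -0.1, -4.4]
opening: 23.9
finger_force: 7.0
```

```bash
python3 w.py w17; python3 - <<'E'
from w import *
for n in ('wrist3','w5','w6','w7','w13','w16','w17'):
    z=np.load(n+'.npz'); X=cloud(z,z['d']); V,U=np.mgrid[:384,:512]; p=z['p'].astype(int)
    zt=X[...,2]; m=(U>225)&(U<285)&(V>150)&(V<285)&np.isfinite(zt)
    # plane by iterated fit to case top: grow from central column
    c=(U>247)&(U<262)&(V>190)&(V<240); 
    A=np.c_[X[...,0].ravel(),X[...,1].ravel(),np.ones(zt.size)]
    k=np.linalg.lstsq(A[c.ravel()],zt[c],rcond=None)[0]
    for _ in range(6):
        r=np.abs((A@k).reshape(zt.shape)-zt); g=m&(r<2); k=np.linalg.lstsq(A[g.ravel()],zt[g],rcond=None)[0]
    a=.062; print(n,'tilt',np.arctan(-(k[1]*np.cos(a)-k[0]*np.sin(a))).round(4),'x-tilt',round(k[0],4),g.sum())
E
```

```text
t 19.8667 [ 565.24 -196.4   275.01] [-3.1399e+00 -6.0000e-04  1.6325e+00] F [ 0.19 -0.14 -4.42] M [-0.06   0.059 -0.008]
top plane (dz/dx,dz/dy,z0) [ 2.45134169e-04 -2.84910599e-01  3.99243115e+01] 3415 0.6446291445122476
  top ly range [ 1.8 31.7]
core axis ly0,slope,z0 [-2.1384e+01  2.0000e-03 -1.3410e+00] 5239 lx ends [-64.6  67. ]
 ** On entry to DLASCL parameter number  4 had an illegal value
 ** On entry to DLASCL parameter number  4 had an illegal valueTraceback (most recent call last):
  File "<stdin>", line 8, in <module>
    x, resids, rank, s = _umath_linalg.lstsq(a, b, rcond,
                         ~~~~~~~~~~~~~~~~~~~^^^^^^^^^^^^^
                                             signature=signature)
                                             ^^^^^^^^^^^^^^^^^^^^
    raise LinAlgError("SVD did not converge in Linear Least Squares")
numpy.linalg.LinAlgError: SVD did not converge in Linear Least Squares
```

Contact pressure faded (Fz ≈ −4.4 is just the weight), tilt 0.28. Press first, then rock on.

Emit:
move_arm(steps=[[[0, 0, 0.4], 0], [[0, 0, 0.8], 0], [[0, 0, 1.2], 0], [[0.6, 0, 1.4], 0], [[1.2, 0, 1.6], 0], [[1.8, 0, 1.7], 0], [[2.2, 0, 1.8], 0], [[2.2, 0, 1.8], 0]])

```text
clock: 20.58
tool_pos: [565.6, -194.0, 274.3]
ee_rot: [3.141, 0.0, 1.633]
wrist_force: [0.1, -0.2, -2.0]
opening: 24.1
finger_force: 7.0
```

```bash
python3 w.py w18
```

```text
t 20.5833 [ 565.64 -194.03  274.3 ] [3.1406e+00 2.0000e-04 1.6329e+00] F [ 0.07 -0.15 -2.03] M [-0.131  0.018  0.044]
top plane (dz/dx,dz/dy,z0) [ 6.54363500e-03 -2.85625385e-01  3.99416827e+01] 3435 0.6502556675785433
  top ly range [ 1.6 31.7]
core axis ly0,slope,z0 [-2.3581e+01  3.0000e-03 -1.4480e+00] 4931 lx ends [-65.1  66.9]
```

Emit:
move_arm(steps=[[[0, 0, 0.4], 0], [[0, 0, 0.8], 0], [[0, 0, 1.1], 0], [[0.4, 0, 1.3], 0], [[0.8, 0, 1.5], 0], [[1.2, 0, 1.6], 0], [[1.6, 0, 1.7], 0], [[1.6, 0, 1.7], 0]])

```text
clock: 21.3
tool_pos: [565.5, -193.1, 274.0]
ee_rot: [3.14, 0.003, 1.632]
wrist_force: [-2.8, -0.9, 5.5]
opening: 24.1
finger_force: 7.0
```

```bash
python3 w.py w19
```

```text
t 21.3 [ 565.47 -193.09  274.02] [3.1397e+00 2.7000e-03 1.6325e+00] F [-2.78 -0.91  5.54] M [-0.361  0.401 -0.087]
top plane (dz/dx,dz/dy,z0) [ 6.51497095e-03 -2.95138068e-01  3.99015331e+01] 3480 0.662171652499488
  top ly range [ 1.4 31.7]
core axis ly0,slope,z0 [-2.4501e+01  3.0000e-03 -1.4990e+00] 4785 lx ends [-65.  67.]
```

Emit:
move_arm(steps=[[[0.5, 0, 0.1], 0], [[1, 0, 0.2], 0], [[1.5, 0, 0.4], 0], [[2, 0, 0.5], 0], [[2.5, 0, 0.6], 0], [[3, 0, 0.7], 0], [[3, 0, 0.7], 0], [[3, 0, 0.7], 0]])

```text
clock: 22.02
tool_pos: [565.3, -189.8, 272.9]
ee_rot: [3.14, 0.002, 1.633]
wrist_force: [-1.7, -0.7, 5.4]
opening: 23.7
finger_force: 7.0
```

```bash
python3 w.py w20
```

```text
t 22.0167 [ 565.32 -189.84  272.85] [3.1400e+00 1.6000e-03 1.6326e+00] F [-1.67 -0.74  5.38] M [-0.329  0.286 -0.004]
top plane (dz/dx,dz/dy,z0) [ 8.55835862e-03 -3.37930868e-01  4.07288691e+01] 3487 0.6694498665920229
  top ly range [ 1.8 31.7]
core axis ly0,slope,z0 [ 2.518  0.514 -6.035] 4431 lx ends [-64.7  68.5]
```

Tilt 0.326 — essentially there, but the base has crept some 10 mm down the side. Grip tight, ease the press, and slide it back up along its own plane.

Emit:
move_arm(steps=[[[0, 0, 0], 0], [[0, 0, 0], 0], [[0, 0, -0.5], 0], [[-1, 0, -0.9], 0], [[-2, 0, -1.3], 0], [[-3, 0, -1.7], 0], [[-4, 0, -2.0], 0], [[-4, 0, -2.0], 0]], force=50)

```text
clock: 22.73
tool_pos: [565.5, -191.9, 273.0]
ee_rot: [-3.141, -0.006, 1.634]
wrist_force: [0.4, 6.3, 1.7]
opening: 24.0
finger_force: 50.0
```

```bash
python3 w.py w21
```

```text
t 22.7333 [ 565.55 -191.93  273.05] [-3.1414 -0.0056  1.6338] F [0.35 6.26 1.73] M [ 1.343 -0.143  0.086]
top plane (dz/dx,dz/dy,z0) [ 3.36437688e-03 -3.29925630e-01  4.11080444e+01] 3368 0.6753285229983427
  top ly range [ 2.7 31.7]
core axis ly0,slope,z0 [ 3.394  0.498 -5.529] 4746 lx ends [-64.9  68.2]
```

Emit:
move_arm(steps=[[[0, 0, -0.4], 0], [[0, 0, -0.8], 0], [[-1, 0, -1.2], 0], [[-2, 0, -1.6], 0], [[-3, 0, -2.0], 0], [[-3.5, 0, -2.2], 0], [[-3.5, 0, -2.2], 0], [[-3.5, 0, -2.2], 0]])

```text
clock: 23.45
tool_pos: [565.3, -197.4, 275.4]
ee_rot: [-3.14, 0.0, 1.632]
wrist_force: [-1.8, 1.7, -2.1]
opening: 24.2
finger_force: 50.0
```

```bash
python3 w.py w22
```

```text
t 23.45 [ 565.26 -197.36  275.38] [-3.1401e+00  1.0000e-04  1.6323e+00] F [-1.8   1.7  -2.09] M [0.619 0.263 0.029]
top plane (dz/dx,dz/dy,z0) [-5.71614207e-03 -3.34686496e-01  4.07939054e+01] 3450 0.6517975524128105
  top ly range [ 2.  31.7]
core axis ly0,slope,z0 [-2.0472e+01  2.0000e-03 -1.2710e+00] 5406 lx ends [-64.6  66.9]
```

Emit:
move_arm(steps=[[[0.3, 0, 0.2], 0], [[0.3, 0, 0.4], 0], [[0.3, 0, 0.6], 0], [[0.3, 0, 0.7], 0], [[0.3, 0, 0.7], 0], [[0.3, 0, 0.7], 0], [[0.3, 0, 0.7], 0], [[0.3, 0, 0.7], 0]])

```text
clock: 24.17
tool_pos: [565.6, -196.9, 275.4]
ee_rot: [3.141, 0.001, 1.633]
wrist_force: [-1.9, 1.1, -2.2]
opening: 23.9
finger_force: 50.0
```

```bash
python3 w.py w23; python3 w.py w23b|sed -n 2p; python3 - <<'E'
from h import *
a=[snap('scene') for _ in range(8)]
p=np.mean([x[1].astype(float) for x in a],0); np.savez('sc23',p=p)
i=a[0][0]; q=np.array(i['R'])@np.array([575,-203,65.])+i['t']; u=(np.array(i['K'])@q)[:2]/q[2]
x,y=u.astype(int); print(x,y); c=p[y-20:y+20,x-20:x+20]; c=np.clip((c-20)*1.4,0,255).astype(np.uint8)
cv2.imwrite('pics/s23.png',cv2.resize(c,(600,600),interpolation=cv2.INTER_CUBIC)[:,:,::-1])
E
```

```text
t 24.1667 [ 565.64 -196.92  275.35] [3.1411e+00 7.0000e-04 1.6327e+00] F [-1.88  1.13 -2.22] M [-0.046  0.437 -0.027]
top plane (dz/dx,dz/dy,z0) [ 4.08944953e-03 -3.38615799e-01  4.08243147e+01] 3457 0.6576917056357464
  top ly range [ 2.  31.7]
core axis ly0,slope,z0 [-2.0852e+01  2.0000e-03 -1.3170e+00] 5320 lx ends [-65.   66.5]
top plane (dz/dx,dz/dy,z0) [ 1.65919539e-03 -3.35710596e-01  4.07588338e+01] 3462 0.6549961685550689
192 167
```

View pics/s23.png

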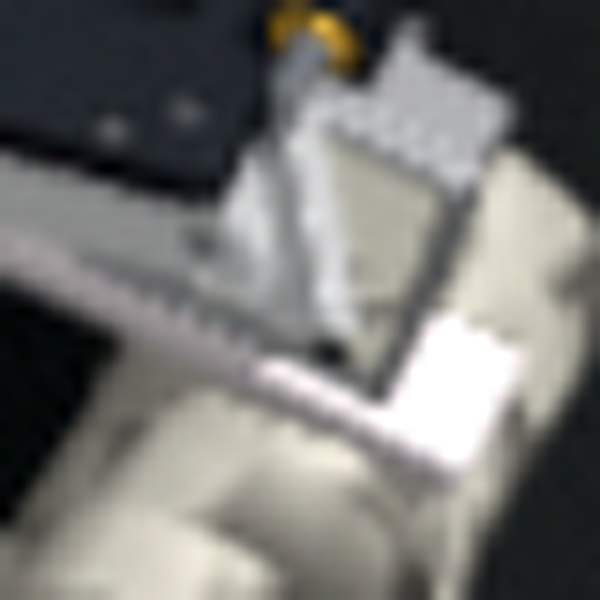

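Scene crop: index wedge visible at (330,350) at the lower rim, plumb below the finger that hides the pointer; tilt from the wrist depth is 0.323, index about 0.32. Press is only about 3 N, so press a little more.

Emit:
move_arm(steps=[[[0, 0, 0.2], 0], [[0, 0, 0.4], 0], [[0, 0, 0.6], 0], [[0, 0, 0.8], 0], [[0, 0, 0.8], 0], [[0, 0, 0.8], 0], [[0, 0, 0.8], 0], [[0, 0, 0.8], 0]])

```text
clock: 25.33
tool_pos: [565.7, -196.7, 275.2]
ee_rot: [3.141, 0.0, 1.633]
wrist_force: [-2.2, 0.7, 3.2]
opening: 23.9
finger_force: 50.0
```

```bash
for k in a b c; do python3 w.py w24$k; done
```

```text
t 25.3333 [ 565.68 -196.74  275.15] [3.1406e+00 4.0000e-04 1.6328e+00] F [-2.22  0.66  3.21] M [-0.035  0.336  0.013]
top plane (dz/dx,dz/dy,z0) [ 5.10835517e-03 -3.37006430e-01  4.07868368e+01] 3442 0.6575558556457409
  top ly range [ 1.9 31.7]
core axis ly0,slope,z0 [-2.1025e+01  1.0000e-03 -1.3240e+00] 5293 lx ends [-64.9  66.4]
t 25.3833 [ 565.71 -196.76  275.15] [3.1406e+00 4.0000e-04 1.6328e+00] F [-1.27  0.3   3.97] M [-0.07   0.316 -0.001]
top plane (dz/dx,dz/dy,z0) [ 1.71911204e-03 -3.35165338e-01  4.07752515e+01] 3448 0.6645142579535462
  top ly range [ 2.  31.7]
core axis ly0,slope,z0 [-2.0986e+01  1.0000e-03 -1.3360e+00] 5308 lx ends [-65.2  66.3]
t 25.4333 [ 565.68 -196.77  275.14] [3.1406e+00 4.0000e-04 1.6328e+00] F [-2.29 -0.03  3.87] M [-0.017  0.299  0.009]
top plane (dz/dx,dz/dy,z0) [ 3.54004669e-03 -3.37628008e-01  4.08265393e+01] 3448 0.6701162993430291
  top ly range [ 1.9 31.7]
core axis ly0,slope,z0 [-2.100e+01  1.000e-03 -1.312e+00] 5303 lx ends [-65.   66.4]
```

Emit:
move_arm(steps=[[[0, 0, 0], 0], [[0, 0, 0], 0], [[0, 0, 0], 0], [[0, 0, 0], 0], [[0, 0, 0], 0], [[0, 0, 0], 0], [[0, 0, 0], 0], [[0, 0, 0], 0]])

```text
clock: 26.15
tool_pos: [565.7, -196.7, 275.1]
ee_rot: [3.141, 0.0, 1.633]
wrist_force: [-1.1, -0.1, 5.1]
opening: 24.0
finger_force: 50.0
```

Emit:
move_arm(steps=[[[0, 0, 0], 0], [[0, 0, 0], 0], [[0, 0, 0], 0], [[0, 0, 0], 0], [[0, 0, 0], 0], [[0, 0, 0], 0], [[0, 0, 0], 0], [[0, 0, 0], 0]])

```text
clock: 26.82
tool_pos: [565.7, -196.8, 275.1]
ee_rot: [3.141, 0.0, 1.633]
wrist_force: [-2.1, -0.4, 5.8]
opening: 23.7
finger_force: 50.0
```

Emit:
move_arm(steps=[[[0, 0, 0], 0], [[0, 0, 0], 0], [[0, 0, 0], 0], [[0, 0, 0], 0], [[0, 0, 0], 0], [[0, 0, 0], 0], [[0, 0, 0], 0], [[0, 0, 0], 0]])

```text
clock: 27.48
tool_pos: [565.7, -196.8, 275.1]
ee_rot: [3.141, 0.0, 1.633]
wrist_force: [-2.3, -0.3, 5.6]
opening: 23.5
finger_force: 50.0
```

```bash
python3 w.py w25 && python3 -c "
from workcell import arm
print(arm.close_job())"
```

```text
t 27.4833 [ 565.7  -196.75  275.14] [3.1406e+00 4.0000e-04 1.6328e+00] F [-2.31 -0.32  5.6 ] M [0.04  0.319 0.014]
top plane (dz/dx,dz/dy,z0) [ 4.93531715e-03 -3.37379071e-01  4.07691698e+01] 3446 0.6539261772520146
  top ly range [ 2.  31.7]
core axis ly0,slope,z0 [-2.1061e+01  1.0000e-03 -1.2870e+00] 5298 lx ends [-65.   66.4]
the job is handed in; nothing more can be done
None
```

The job is handed in at 27.5 s with the gauge gripped, pressed on the core at about 10 N and tilted about 0.32 rad to match the index I measured at 0.32; the core did not move, but a finger hid the pointer, so the match rests on depth measurements, and while rocking the base slid and I slid it back to about 3 mm from its rolled position.

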